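# File the cells into the tester and hold the splined key pressed home

### The job

Two blue battery cells stand loose on the desk in front of the cell tester's open channel: push them one at a time between the rails, sliding them upright along the desk without lifting or tipping them, until all three blue cells stand in single file, touching one another and the tester. Then take the red-handled splined key out of its holder, turn it until its splines match the cross-shaped socket on top of the tester, and slide it in until its steel collar sits flush on the housing, against the spring inside. Leave everything else where it is, and finish while still gripping the key and holding it pressed fully home.

Things in the scene. Friction and masses are not known exactly. Their poses are not given: they have to be found in the camera images.
- tester: Fixed cell tester. Origin: on the desk at the middle of the stop face that cells come up against; +x runs along the channel from the mouth into the housing, z up. Grey housing 115 x 90 x 60 mm high, x = 0 to 115 mm, y = -45 to 45. In front of it, x = -100 to 0, two rails with the desk as floor (see point mouth). Three cells in file have their centres at x = -17, -51 and -85 mm.
- mouth (a point): Where the straight rails begin, on the desk on the centre line, at x = -100 mm of the tester; axes parallel to the tester's. Black rails 14 mm high, 8 mm thick, inner faces 40 mm apart (y = -20 and 20). Before this point they flare outwards at 34 degrees, to about 95 mm apart some 40 mm out.
- socket (a point): Centre of the socket's mouth on the flat housing top, 60 mm above the desk, at x = 45, y = 0 mm of the tester; axes parallel to the tester's. The socket is a cross of two slots along the tester's x and y, each 35 mm long, 10.5 mm wide and 32 mm deep, framed by four bright steel plates. The key fits at any of four yaws, 90 degrees apart.
- contact (a joint): Brass spring contact pin, 15 mm thick, in the middle of the socket. 0 = up, its top 18 mm below the socket's mouth; grows in m as it is pushed down (stop at 0.010). It takes 3 N to start and about 0.9 N more per mm: some 10 N at 0.008, its value with the key fully home. It pushes the key back up if not held.
- cell_a: Loose blue battery cell, upright cylinder 34 mm thick and 60 mm high, about 0.14 kg, steel top. Origin: centre of its underside, z up. It starts 75 to 115 mm outside the point mouth and 24 to 44 mm to one side of the centre line.
- cell_b: Second loose blue cell, just like cell_a, on the other side of the centre line.
- cell_c: Third blue cell of the same kind, already standing between the rails, at the stop face or up to 25 mm short of it. Pushing the others in pushes it along.
- key: Splined key, upright, 82 mm long, about 0.15 kg. Origin: centre of the stem's lower end, z up. Stem z = 0 to 26 mm: a cross of splines along the key's x and y, bars 32 x 8 mm, the lowest 5 mm stepped down to 27 x 5.5. Steel collar 48 mm across, z = 26 to 32. Red square grip 26 x 26 mm, z = 32 to 82, its flats parallel to the splines; a white cross on top lies along them.
- key_collar (a point): Centre of the underside of the key's collar (26 mm above the stem's end); it meets the socket's mouth when the key is home.
- holder: Grey ring fixed to the desk, 60 mm outside, 40 mm bore, 34 mm high. Origin: centre of its underside. The key's stem hangs in the bore with the collar resting on the rim (key origin 8 mm above the desk), at any yaw.
- short_cell: Bystander: short orange cell, 40 mm in diameter, 45 mm high, upright. Origin under its centre. Not part of the job.
- screwdriver: Bystander: screwdriver lying on the desk along its own x.
- mug: Bystander: white mug, 80 mm in diameter, 90 mm high. Origin under its centre.
- tape: Bystander: yellow roll of tape lying flat, 90 mm in diameter, 24 mm high. Origin under its centre.
- pack: Bystander: heavy black battery pack standing on end, 75 x 110 x 212 mm high. Origin under its centre.
- meter: Bystander: yellow hand-held meter lying flat, 150 (its x) x 75 x 39 mm. Origin under its centre.
There are look-alikes about, which are no part of the job. What is shaped like the cell_a but green is not meant.

How it is judged (in metres and radians):
On the way, in this order (a step that is already met when the one before it is completed fails the run):
1. one loose cell is pushed between the rails while the other still waits outside (((x of cell_a in the frame of tester above -0.098 m and y of cell_a in the frame of tester between -0.008 and 0.008 m and x of cell_b in the frame of tester below -0.105 m) or (x of cell_b in the frame of tester above -0.098 m and y of cell_b in the frame of tester between -0.008 and 0.008 m and x of cell_a in the frame of tester below -0.105 m))), for 0.1 s.
2. all three cells stand upright in close single file between the rails (x of each of cell_a, cell_b, cell_c in the frame of tester above -0.095 m and y of cell_a in the frame of tester between -0.008 and 0.008 m and angle between each of cell_a, cell_b, cell_c's own z axis and vertical below 0.1 rad and y of cell_b in the frame of tester between -0.008 and 0.008 m and y of cell_c in the frame of tester between -0.008 and 0.008 m), for 0.2 s.
3. the key's splines have meshed: its stem is at least 12 mm down the socket (z of key_collar in the frame of socket below 0.014 m and horizontal distance between key_collar and socket below 0.004 m), for 0.1 s.
At the end, for the whole second after the job is handed in: All three blue cells upright between the rails, at most 10 mm of slack in the file; the key upright in the socket, within 4 mm of its centre, collar within 2.5 mm of the housing, the pin held down over 5.5 mm and with over 4 N, fingers still gripping, through the last second (all of step 2 and z of key_collar in the frame of socket below 0.0025 m and horizontal distance between key_collar and socket below 0.004 m and value of joint contact above 0.0055 m and contact force between key and contact above 4 N and angle between key's own z axis and vertical below 0.08 rad and contact force between the fingers and key above 2 N); the arm keeps its last pose, push and grip.
It fails at once if a blue cell is lifted more than 20 mm (height (world z) of any of cell_a, cell_b, cell_c above 0.02 m).
It fails at once if a blue cell is tipped over (angle between any of cell_a, cell_b, cell_c's own z axis and vertical above 0.6 rad).
It fails at once if one of the other things on the desk is moved more than 30 mm (distance of any of short_cell, screwdriver, mug, tape, pack, meter from where it was at the start of the episode above 0.03 m).
It also fails if it takes over 72 s, if anything falls off the work surface, if the arm or the gripper's body presses on something with over 40 N, if the wrist force passes 120 N, or if a joint passes its speed limit or range.

### The arm

A 6-joint arm with a two-finger parallel gripper is mounted at the origin on the work surface. World frame = base frame: x ahead of the robot, y to its left, z up, the work surface at z = 0. Lengths are in mm, angles in rad, forces in N, time in s.
With the tool pointing down it reaches from about 400 to 925 mm from the base axis. Payload 12.5 kg.
Tool frame: the origin (TCP) lies between the finger pads; the fingertips stand 19 mm ahead of it and the grasp point (between the pads) is the TCP (env.tips_ahead is the distance from the TCP to the fingertips, in mm); z points along the fingers, y is the line along which they close (so a half turn about z gives the same grasp; the last joint's range is limited). The gripper opens to 95 mm and grips with 3 to 60 N. Pads are 20 mm wide; open, the fingers measure 119 mm over their backs; the gripper's body (75 mm by 180 mm) begins 59 mm behind the grasp point.
Start: joints at [-1.452, 0.491, 1.559, -0, 1.092, -0.106], TCP at [139.341, -609.285, 233.661] pointing down, gripper open.
Joint ranges: [-3.1, 3.1], [-0.84, 2.19], [0.05, 2.79], [-1.13, 4.28], [0.06, 2.93], [-2.69, 2.69]. Speed limits (rad/s): [2.22, 2.22, 2.79, 3.14, 3.14, 3.14].

### API

Orientations are given as [roll, pitch, yaw] about the fixed x, y, z axes, in that order (R = Rz(yaw) Ry(pitch) Rx(roll)).
In Python, from cell import env gives the robot as it stands.
- The arm moves only by the shell command python3 -m crank 'ROWS'. ROWS is JSON, a list of rows, each a list of 5 numbers: the shift along the tool's x, y, z in mm, then the turn about the tool's z in degrees, then the finger opening in mm, from 0 to 95.1. In form: [[dx, dy, dz, yaw, grip], ...]. A call has 1 to 10 rows; each row is the pose to reach, as a shift and turn from the pose commanded when the call began, along the tool's axes at that moment; what a row does not reach only later rows make up. A row lasts 1/12 s, in which the tool goes at most 41.7 mm and 7.16 degrees, less where a joint would pass 70% of its speed; a pose out of reach is approached as far as the arm can. A call with a gripper value outside its range is refused whole. The fingers move at their own pace and stop on an object; the grip force is fixed at half the most. Time passes only in rows, so rows that repeat a pose let the fingers close. It gives the time, the measured TCP pose, the force, the opening and the grip force at its end, in the units of the state.
- env.state(): the state, without advancing time (a new reading comes with each control period).
- env.read_camera(name): name is "side" or "top" or "wrist"; returns a dict with "img" (400x640x3 uint8, blue, green, red), "K" (3x3 intrinsics, pixels), "pose" (4x4, takes a point from camera to world coordinates). Camera axes: x right, y down, z forward; pixel columns grow to the right and rows downward; lengths in mm; the calibration is good to about 2 mm. A picture is of the moment at which its call begins. There is no depth.
- env.job_done(): hands the job in; it is judged then, once.
The state is a dict: "t": time; "joints": joint angles; "qvel": joint speeds; "tau": joint torques, N m; "eef_pos": TCP position; "tcp_rot": TCP orientation; "ft_force": force on the tool from outside, world axes, zero at the start; "moment": the same for the moment, N m; "opening": opening from 0.0 (shut) to 1.0 (fully open); "grip_force": force on a finger pad.
Only numpy, scipy, OpenCV 4.12 (cv2) and the standard library are available. Lean on these libraries where they do the work, as an engineer would, in place of code of your own. Each camera call takes 0.05 s, during which the arm holds its last target. There are 200 camera calls.

## Working session

There is one attempt and no reset: what is moved stays moved. The work goes in short steps, Python scripts to look and compute and a shell command to move; the robot and the scene stay as the last step left them, time stands still between calls to the robot, and variables do not carry over. Pictures are saved under pics/ and viewed, at most 10 in all, crops included, and the job is handed in when it is done.

```bash
ls; mkdir -p pics; python3 - <<'E'
from cell import env
import cv2
for n in ("top","side"):
    r=env.read_camera(n); cv2.imwrite(f"pics/{n}0.png",r["img"]); print(n,r["K"].round(1).tolist(),r["pose"].round(3).tolist())
print(env.state())
E
```

```text
pics
top [[423.0, 0.0, 310.0], [0.0, 423.0, 195.5], [0.0, 0.0, 1.0]] [[-0.016, -0.998, 0.06, 484.211], [-1.0, 0.016, 0.001, -58.25], [-0.001, -0.06, -0.998, 1237.209], [0.0, 0.0, 0.0, 1.0]]
side [[389.3, 0.0, 320.4], [0.0, 389.3, 198.3], [0.0, 0.0, 1.0]] [[-0.812, -0.422, 0.403, 134.232], [-0.584, 0.601, -0.546, 507.288], [-0.011, -0.679, -0.734, 884.803], [0.0, 0.0, 0.0, 1.0]]
{'t': 0.1, 'joints': array([-1.45158663e+00,  4.91500203e-01,  1.55939694e+00,  7.43323555e-06,
        1.09171362e+00, -1.05607039e-01]), 'qvel': array([ 0.00121992, -0.0008604 , -0.00248341,  0.00132849,  0.00036439,
        0.00098199]), 'tau': array([ 2.11575934e-03, -6.13623762e+01, -2.58605933e+01,  6.93777390e-02,
        4.69824811e-02, -4.25850408e-05]), 'eef_pos': array([ 139.32501028, -609.06447712,  233.11669952]), 'tcp_rot': array([-3.14058091e+00, -1.13876140e-04,  2.24813244e-01]), 'ft_force': array([ 0.235048  , -0.63426414, -0.32190321]), 'moment': array([-0.02276089,  0.04355462, -0.06365971]), 'grip_force': 0.0, 'opening': 0.9992333054745692}
```

View pics/top0.png

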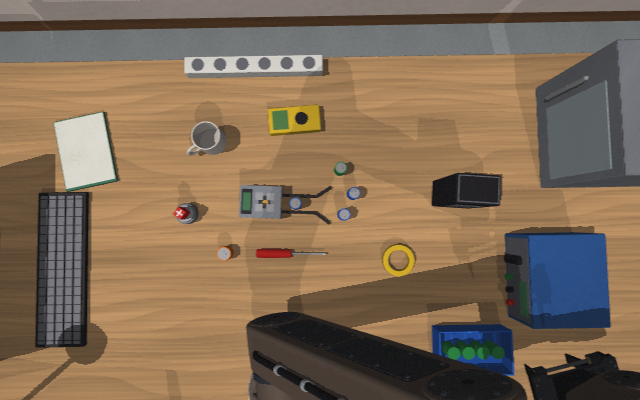

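View pics/side0.png

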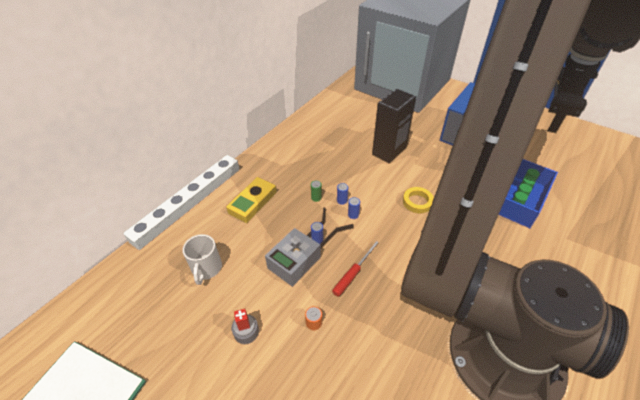

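The top view shows the blue cells at (354,193) and (344,214), with the third between the rails at (295,203). The green look-alike is at (341,168), and more green cells sit in the bin at (470,352). The key is at (181,212) and the tester at (263,202). The orange cell at (225,253), the red screwdriver at (273,253) and the mug at (207,137) are not wanted.

```bash
cat > h.py <<'E'
import numpy as np, cv2
from cell import env
def plane(r,uv,z):
    d=r["pose"][:3,:3]@np.linalg.solve(r["K"],[uv[0],uv[1],1.]); o=r["pose"][:3,3]
    return (o+d*(z-o[2])/d[2])
def blobs(img,lo,hi,amin=20):
    m=cv2.inRange(cv2.cvtColor(img,cv2.COLOR_BGR2HSV),lo,hi)
    n,l,s,c=cv2.connectedComponentsWithStats(m)
    return [(c[i],s[i]) for i in range(1,n) if s[i][4]>=amin]
def tool(v,st=None):
    "world vector -> tool axes"
    from scipy.spatial.transform import Rotation as R
    return R.from_euler("xyz",(st or env.state())["tcp_rot"]).inv().apply(v)
E
python3 - <<'E'
from h import *
r=env.read_camera("top"); im=r["img"]
for n,uv,z in [("c1",(354,192),60),("c2",(344,213),60),("cc",(295,202.5),60),("green",(341,167),60),("sock",(265,202),60),("key",(180,212.5),90),("railtip1",(331,187),14),("railtip2",(329,222),14),("pack",(470,175),212),("short",(225,253),45),("mug",(207,135),90),("meter",(295,119),39),("tape",(399,260),24)]:
    print(n,plane(r,uv,z).round(0))
c=cv2.resize(im[145:265,160:380],None,fx=3.6,fy=3.6,interpolation=cv2.INTER_CUBIC); cv2.imwrite("pics/c0.png",c)
s=env.state();print(s["t"],tool(np.array([540,-20,300])-s["eef_pos"]))
E
```

```text
c1 [ 563. -181.   60.]
c2 [ 505. -152.   60.]
cc [536. -16.  60.]
green [ 634. -146.   60.]
sock [539.  68.  60.]
key [513. 295.  90.]
railtip1 [ 582. -119.   14.]
railtip2 [ 480. -111.   14.]
pack [ 590. -448.  212.]
short [398. 183.  45.]
mug [724. 222.  90.]
meter [777. -18.  39.]
tape [ 369. -308.   24.]
0.15 [ 521.91355135 -485.01037647  -66.35447756]
```

View pics/c0.png

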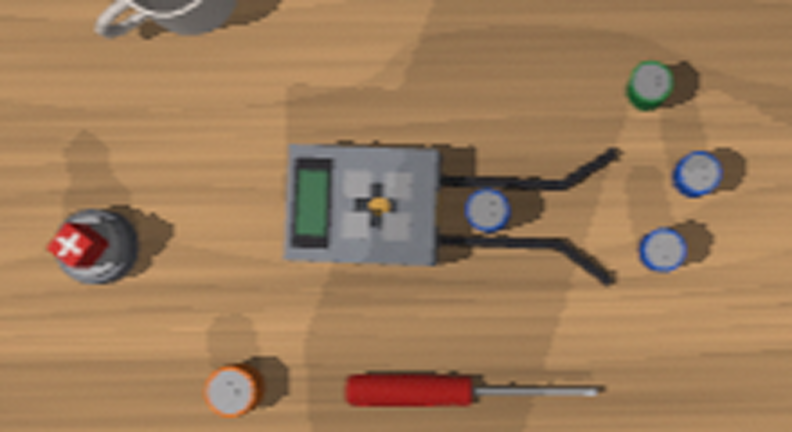

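The crop confirms the choice: two blue-sided loose cells at the mouth, one blue cell in the channel, the green one to be ignored, and the red key with its white cross in the holder.

```bash
python3 -m crank '[[0,0,-97,0,95],[0,0,-97,0,95],[0,0,-97,0,95],[444,-410,-97,-77,95],[444,-410,-97,-77,95],[444,-410,-97,-77,95],[444,-410,-97,-77,95],[444,-410,-97,-77,95],[444,-410,-97,-77,95],[444,-410,-97,-77,95]]'
```

```text
t: 0.98
eef_pos: [304.7, -366.7, 330.6]
tcp_rot: [3.142, 0.0, 1.106]
ft_force: [-0.1, 0.1, 0.4]
opening: 0.997
grip_force: 0.0
```

```bash
python3 -m crank '[[308,41,0,-26.6,95],[308,41,0,-26.6,95],[308,41,0,-26.6,95],[308,41,0,-26.6,95],[308,41,0,-26.6,95],[308,41,0,-26.6,95],[308,41,0,-26.6,95],[308,41,0,-26.6,95],[308,41,0,-26.6,95],[308,41,0,-26.6,95]]'
python3 - <<'E'
from h import *
r=env.read_camera("wrist"); cv2.imwrite("pics/w1.png",r["img"]); np.savez("w1.npz",**r)
print(r["K"].round(1).tolist(),r["pose"].round(3).tolist()); print(blobs(r["img"],(105,120,40),(130,255,255),100))
E
```

```text
t: 1.82
eef_pos: [480.6, -111.9, 330.3]
tcp_rot: [-3.141, -0.0, 1.566]
ft_force: [-0.2, 0.0, 0.0]
opening: 0.999
grip_force: 0.0
[[299.2, 0.0, 320.6], [0.0, 299.2, 201.1], [0.0, 0.0, 1.0]] [[1.0, -0.004, -0.001, 481.773], [-0.004, -0.966, -0.258, -39.825], [-0.0, 0.258, -0.966, 481.755], [0.0, 0.0, 0.0, 1.0]]
[(array([358.85972851, 103.83710407]), array([346,  90,  29,  26, 221], dtype=int32)), (array([334.15677966, 192.93220339]), array([325, 183,  22,  29, 236], dtype=int32)), (array([370.38311688, 210.85714286]), array([360, 200,  27,  31, 308], dtype=int32))]
```

View pics/w1.png

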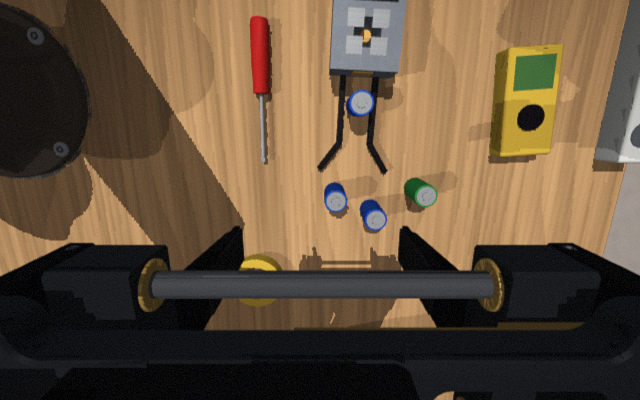

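The wrist view shows the steel tops of the loose cells at (336,203) and (375,220) and of cell_c at (362,102). The rails run from row 76 to 142, and the socket is at about (366,34).

```bash
python3 - <<'E'
from h import *
r=dict(np.load("w1.npz")); im=r["img"]; hsv=cv2.cvtColor(im,cv2.COLOR_BGR2HSV)
for n,(u,v) in dict(c2=(336,203),c1=(375,220),cc=(362,102)).items():
    w=hsv[v-15:v+16,u-15:u+16]; m=cv2.inRange(w,(0,0,110),(179,70,255))
    k,l,s,c=cv2.connectedComponentsWithStats(m); i=1+np.argmax(s[1:,4]); p=c[i]+[u-15,v-15]
    print(n,p.round(1),s[i],plane(r,p,60).round(1))
L=[];Rr=[]
for v in range(84,138,4):
    d=np.where(hsv[v,325:395,2]<55)[0]+325
    l=d[d<352]; q=d[(d>365)]
    if len(l) and len(q):
        a=plane(r,(l.max()+.5,v),14); b=plane(r,(q.max()+.5,v),14); L.append(a);Rr.append(b); print(v,a[:2].round(1),b[:2].round(1))
for A in (L,Rr):
    A=np.array(A); print(np.polyfit(A[:,1],A[:,0],1))
m=cv2.inRange(hsv,(0,0,150),(179,40,255))[0:80,330:410]
k,l,s,c=cv2.connectedComponentsWithStats(m)
for i in range(1,k):
    if s[i][4]>60: print(s[i],(c[i]+[330,0]).round(1),plane(r,c[i]+[330,0],60).round(1))
E
```

```text
c2 [335.5 201.1] [  6   4  18  19 265] [ 503.  -152.6   60. ]
c1 [375.5 219.6] [  7   6  18  18 257] [ 562.6 -181.3   60. ]
cc [361.3 102.5] [  4   5  21  22 350] [536.4 -15.9  60. ]
84 [518.4  12.6] [566.7  12.4]
88 [518.5   7.1] [565.5   6.9]
92 [517.1   1.6] [565.8   1.4]
96 [517.2  -4. ] [566.   -4.2]
100 [517.3  -9.6] [563.3  -9.8]
104 [515.9 -15.3] [563.5 -15.5]
108 [514.5 -21. ] [563.8 -21.2]
112 [516.1 -26.7] [562.5 -26.9]
116 [514.7 -32.5] [562.8 -32.6]
120 [514.7 -38.3] [563.  -38.5]
124 [514.8 -44.1] [561.8 -44.3]
128 [514.9 -50. ] [562.  -50.2]
132 [513.5 -55.9] [562.3 -56.1]
136 [513.6 -61.9] [561.  -62.1]
[6.42977961e-02 5.17340322e+02]
[6.82350927e-02 5.65226352e+02]
[   1    0   36   68 1405] [347.3  32.5] [516.   68.6  60. ]
[ 43   8  18  21 323] [381.   17.6] [557.9  85.3  60. ]
[ 39  37  19  19 305] [378.5  46.1] [556.3  52.9  60. ]
```

```bash
python3 -m crank '[[-40.6,22.6,30,3.5,46],[-40.6,22.6,70,3.5,46],[-40.6,22.6,110,3.5,46],[-40.6,22.6,150,3.5,46],[-40.6,22.6,190,3.5,46],[-40.6,22.6,215,3.5,46],[-40.6,22.6,240,3.5,46],[-40.6,22.6,265,3.5,46],[-40.6,22.6,290,3.5,46],[-40.6,22.6,290,3.5,46]]'; python3 -m crank '[[0,0,0,0,30],[0,0,0,0,30],[0,0,0,0,30],[0,0,0,0,30],[0,0,0,0,30],[0,0,0,0,30]]'
```

```text
t: 2.7
eef_pos: [500.5, -154.2, 37.2]
tcp_rot: [-3.136, -0.002, 1.501]
ft_force: [-1.8, 0.8, -0.0]
opening: 0.488
grip_force: 0.0
t: 3.2
eef_pos: [503.2, -154.0, 42.1]
tcp_rot: [3.139, 0.001, 1.503]
ft_force: [-2.1, -2.3, 8.0]
opening: 0.353
grip_force: 30.0
```

```bash
python3 -m crank '[[15,8,0,0,30],[30,16,0,0,30],[46,23.7,0,0,30],[46,23.7,0,0,30],[55,23.7,0,0,30],[65,23.7,0,0,30],[75,23.7,0,0,30],[75,23.7,0,0,30]]'; python3 - <<'E'
from h import *
r=env.read_camera("wrist"); cv2.imwrite("pics/w2.png",r["img"]); s=env.state(); print(s['eef_pos'],s['ft_force'],r["pose"][:3,3])
E
```

```text
t: 3.87
eef_pos: [532.6, -79.8, 42.1]
tcp_rot: [3.138, 0.001, 1.504]
ft_force: [2.7, 4.1, 9.1]
opening: 0.354
grip_force: 30.0
[532.52527156 -79.8988536   42.10448016] [2.37459843 6.19490965 8.03160928] [537.58899337  -7.68464185 193.47413728]
```

View pics/w2.png

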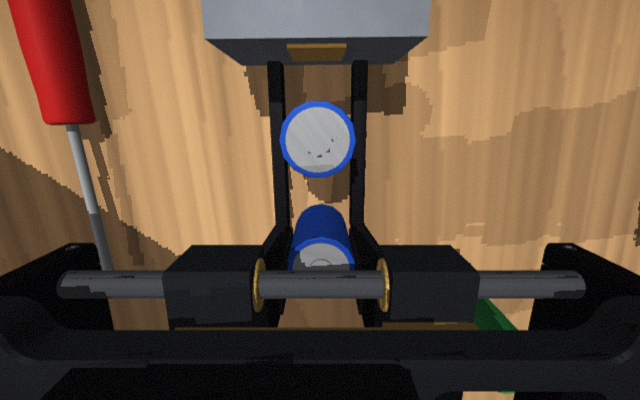

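The gripped cell at (320,250) is centred in the mouth between the rails. cell_c at (318,139) stands short of the stop.

```bash
python3 -m crank '[[8,0,-1,0,30],[16,0,-1,0,30],[24,0,-1,0,30],[32,0,-1,0,30],[40,0,-1,0,30],[46,0,-1,0,30],[50,0,-1,0,30],[52,0,-1,0,30],[52,0,-1,0,30],[52,0,-1,0,30]]'
```

```text
t: 4.75
eef_pos: [535.4, -28.2, 42.1]
tcp_rot: [3.14, 0.001, 1.504]
ft_force: [0.2, -4.0, 5.7]
opening: 0.35
grip_force: 30.0
```

```bash
python3 -m crank '[[0,0,0,0,46],[0,0,0,0,46],[0,0,0,0,46],[0,0,-30,0,46],[0,0,-65,0,46],[-40,10,-65,0,46],[-80,20,-65,0,46],[-120,30,-65,0,46],[-151,37.4,-65,0,46],[-151,37.4,-65,0,46]]'; python3 - <<'E'
from h import *
s=env.state(); print(s['eef_pos'],tool(np.array([562.6,-181.3,40])-s['eef_pos']))
r=env.read_camera("wrist"); im=r["img"]; 
r2=env.read_camera("top")
for R_,n in((r,'wrist'),(r2,'top')):
  for c,q in blobs(R_["img"],(105,120,40),(130,255,255),15): print(n,c.round(1),q,plane(R_,c,50)[:2].round())
E
```

```text
t: 5.58
eef_pos: [562.9, -186.5, 106.5]
tcp_rot: [3.14, 0.001, 1.499]
ft_force: [-0.4, 0.2, -0.3]
opening: 0.48
grip_force: 0.0
[ 562.93322724 -186.52413159  106.47751786] [ 5.26062333 -0.81115091 66.47052616]
wrist [267.9  11.1] [ 240    0   51   28 1035] [541. -47.]
wrist [318.3 203.4] [ 294  181   48   61 1011] [ 563. -172.]
top [292.5 202.8] [282 197  22  12  41] [536.  -8.]
top [567.2 279.9] [ 505  233  105   96 7506] [ 309. -768.]
top [472.6 350.2] [ 432  324   82   53 3041] [ 122. -498.]
```

```bash
python3 -m crank '[[0,0,20,0,46],[0,0,40,0,46],[0,0,55,0,46],[0,0,65,0,46],[0,0,65,0,46],[0,0,65,0,30],[0,0,65,0,30],[0,0,65,0,30],[0,0,65,0,30],[0,0,65,0,30]]'
```

```text
t: 6.52
eef_pos: [562.4, -181.5, 42.5]
tcp_rot: [3.14, 0.0, 1.503]
ft_force: [-0.8, 2.8, 6.1]
opening: 0.351
grip_force: 30.0
```

```bash
python3 -m crank '[[17,-10,0,0,30],[34,-20,0,0,30],[50,-29,0,0,30],[67,-37.1,0,0,30],[67,-37.1,0,0,30],[76,-37.1,0,0,30],[85,-37.1,0,0,30],[94,-37.1,0,0,30],[102,-37.1,0,0,30],[102,-37.1,0,0,30]]'; python3 -m crank '[[6,0,-1,0,30],[12,0,-1,0,30],[15,0,-1,0,30],[17,0,-1,0,30],[18,0,-1,0,30],[19,0,-1,0,30],[20,0,-1,0,30],[20,0,-1,0,30]]';  python3 - <<'E'
from h import *
r=env.read_camera("wrist"); cv2.imwrite("pics/w3.png",r["img"])
E
```

```text
t: 7.35
eef_pos: [532.9, -76.9, 42.5]
tcp_rot: [3.139, 0.001, 1.504]
ft_force: [1.2, 5.1, 8.1]
opening: 0.349
grip_force: 30.0
t: 8.02
eef_pos: [534.2, -59.8, 42.8]
tcp_rot: [3.139, 0.003, 1.504]
ft_force: [-0.3, -23.6, -2.1]
opening: 0.353
grip_force: 30.0
```

View pics/w3.png

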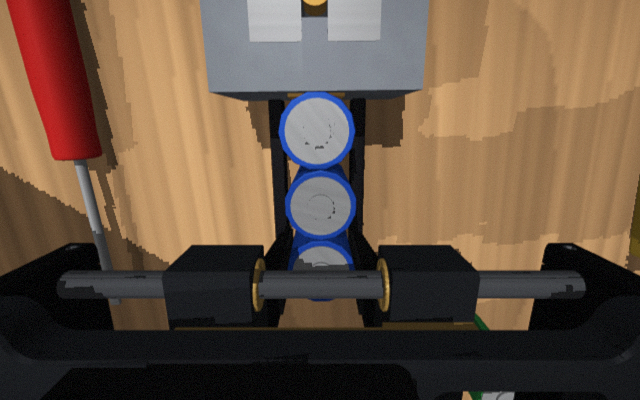

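All three cells stand in single file against the tester, at (316,131), (320,205) and (321,270), and the push force is 24 N against the stop. Next is the key.

```bash
python3 -m crank '[[0,0,0,0,46],[0,0,0,0,46],[0,0,0,0,46],[0,0,-35,0,50],[0,0,-75,0,60],[0,0,-115,0,95],[0,0,-150,0,95],[40,-5,-180,0,95],[80,-10,-215,0,95],[120,-15,-230,0,95]]';python3 -m crank '[[40,-5,0,0,95],[80,-10,0,0,95],[120,-15,0,0,95],[160,-20,0,0,95],[190,-25,0,0,95],[218,-28.7,0,0,95],[218,-28.7,0,0,95],[218,-28.7,0,0,95]]';  python3 - <<'E'
from h import *
r=env.read_camera("wrist"); cv2.imwrite("pics/w4.png",r["img"]); np.savez("w4.npz",**r)
for c,q in blobs(r["img"],(0,150,60),(8,255,255),80)+blobs(r["img"],(172,150,60),(179,255,255),80): print(c,q,plane(r,c,90))
E
```

```text
t: 8.9
eef_pos: [527.5, 45.6, 265.8]
tcp_rot: [3.139, -0.0, 1.502]
ft_force: [1.5, 0.1, -0.5]
opening: 0.894
grip_force: 0.0
t: 9.57
eef_pos: [513.0, 265.7, 262.9]
tcp_rot: [-3.141, 0.0, 1.506]
ft_force: [0.2, 0.3, 0.3]
opening: 1.0
grip_force: 0.0
[318.86190476 157.2547619 ] [304 141  31  34 420] [514.18789312 300.15506494  90.        ]
[251.54545455 313.89168279] [242 298  21  33 517] [417.52615346 111.2439564   90.        ]
```

View pics/w4.png

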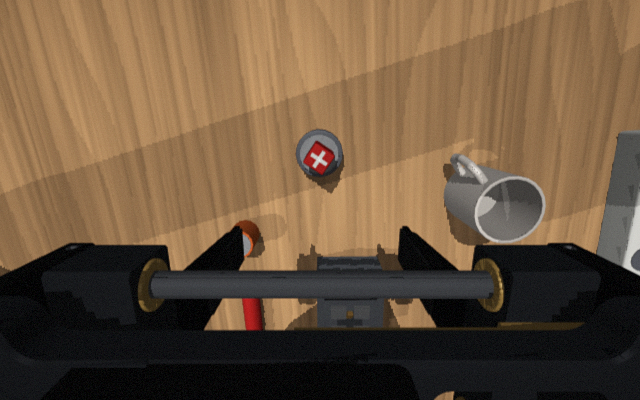

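```bash
cat > key.py <<'E'
from h import *
def keypose(r,uv,z):
    u,v=map(int,uv); y0,x0=max(v-30,0),u-30
    hsv=cv2.cvtColor(r["img"],cv2.COLOR_BGR2HSV)[y0:v+31,x0:u+31]
    red=cv2.inRange(hsv,(0,140,70),(9,255,255))|cv2.inRange(hsv,(171,140,70),(179,255,255))
    hull=np.zeros_like(red); pts=cv2.findNonZero(red); h=cv2.convexHull(pts); cv2.fillConvexPoly(hull,h,255)
    wh=cv2.inRange(hsv,(0,0,120),(179,130,255))&hull
    W=lambda m:np.array([plane(r,(p[0][0]+x0,p[0][1]+y0),z)[:2] for p in cv2.findNonZero(m)])
    w=W(wh); c=w.mean(0); d=(w-c)@[1,1j]
    a=np.degrees(np.angle((d**4).sum())/4)
    q=cv2.minAreaRect((W(hull)).astype(np.float32))
    return c,a,len(w),q
E
python3 - <<'E'
from key import *
r=dict(np.load("w4.npz")); print(keypose(r,(319,157),90)); s=env.state(); print(s['eef_pos'],s['tcp_rot'],s['joints'])
r2=env.read_camera("top"); print(keypose(r2,(181,212),90))
E
```

```text
(array([513.5814542 , 298.52751467]), np.float64(-39.7387295089474), 157, ((514.3116455078125, 299.49163818359375), (28.64874839782715, 26.62796401977539), 51.97130584716797))
[513.21651259 264.67791846 262.95035784] [-3.14103325e+00  4.40641623e-04  1.50456254e+00] [ 3.61849516e-01  3.94717403e-01  1.64032171e+00 -1.88551985e-04
  1.10724540e+00  4.28167787e-01]
(array([511.69034182, 299.02725021]), np.float64(-38.22835025836048), 32, ((511.2593994140625, 292.7561950683594), (34.83525085449219, 34.20732498168945), 44.626914978027344))
```

```bash
python3 -m crank '[[33.8,-1.9,40,35,95],[33.8,-1.9,80,35,95],[33.8,-1.9,80,35,95],[33.8,-1.9,80,35,95],[33.8,-1.9,80,35,95],[33.8,-1.9,80,35,95],[33.8,-1.9,80,35,95]]';  python3 - <<'E'
from key import *
r=env.read_camera("wrist"); cv2.imwrite("pics/w5.png",r["img"]); np.savez("w5.npz",**r)
b=[(c,q) for c,q in blobs(r["img"],(0,150,60),(9,255,255),200)]
for c,q in b: print(c,q)
c=min(b,key=lambda b:np.hypot(*(b[0]-[320,215])))[0]
k=keypose(r,c,90); print(k); s=env.state(); print(s['eef_pos'],np.degrees(s['tcp_rot'][2]),tool(np.array([*k[0],63])-s['eef_pos']))
E
```

```text
t: 10.25
eef_pos: [514.4, 297.2, 183.4]
tcp_rot: [3.141, 0.0, 0.894]
ft_force: [-0.0, 0.5, -0.3]
opening: 0.996
grip_force: 0.0
[317.63020214 203.01545779] [303 184  31  40 841]
[302.26329787 310.81117021] [285 299  34  27 376]
(array([513.67869369, 298.36723303]), np.float64(-38.00149671628087), 216, ((516.4743041992188, 301.80963134765625), (34.34230041503906, 25.866140365600586), 51.259151458740234))
[514.38309137 297.36189779 183.46669719] 51.27762305301979 [  0.32257165  -1.20426809 120.46650029]
```

```bash
python3 -m crank '[[0.3,-1.2,35,0,60],[0.3,-1.2,70,0,60],[0.3,-1.2,95,0,60],[0.3,-1.2,110,0,60],[0.3,-1.2,120,0,60],[0.3,-1.2,120,0,60],[0.3,-1.2,120,0,60],[0.3,-1.2,120,0,60]]'; python3 -m crank '[[0,0,0,0,15],[0,0,0,0,15],[0,0,0,0,15],[0,0,0,0,15],[0,0,0,0,15],[0,0,0,0,15],[0,0,0,0,15],[0,0,0,0,15]]'
```

```text
t: 10.97
eef_pos: [514.0, 299.2, 64.4]
tcp_rot: [3.141, -0.002, 0.893]
ft_force: [-0.2, -0.0, 0.1]
opening: 0.633
grip_force: 0.0
t: 11.63
eef_pos: [513.3, 299.1, 63.3]
tcp_rot: [3.142, 0.0, 0.892]
ft_force: [-1.7, -0.6, 2.3]
opening: 0.273
grip_force: 29.9
```

```bash
python3 -m crank '[[0,0,-25,0,15],[0,0,-65,0,15],[0,0,-105,0,15],[-25,24,-110,0,15],[-52,50,-110,0,15],[-79,76,-110,-7,15],[-106,102,-110,-14,15],[-133,128,-110,-21,15],[-160,154,-110,-28,15],[-187,180,-110,-35.1,15]]'; python3 -m crank '[[0,20,0,0,15]]' >/dev/null; python3 -m crank '[[0,-20,0,0,15],[0,-20,0,0,15],[0,-20,0,0,15]]';  python3 - <<'E'
from key import *
r=env.read_camera("wrist"); cv2.imwrite("pics/w6.png",r["img"]); np.savez("w6.npz",**r);s=env.state(); print(s['eef_pos'],s['tcp_rot'])
E
```

```text
t: 12.47
eef_pos: [535.6, 42.5, 173.1]
tcp_rot: [-3.141, 0.0, 1.478]
ft_force: [0.4, -0.0, -1.5]
opening: 0.274
grip_force: 29.9
t: 12.8
eef_pos: [535.4, 44.2, 173.1]
tcp_rot: [-3.141, 0.0, 1.472]
ft_force: [0.4, -0.2, -1.9]
opening: 0.272
grip_force: 29.9
[535.87717152  44.38006425 173.23427316] [-3.14148499e+00  1.15891764e-04  1.47231342e+00]
```

View pics/w6.png

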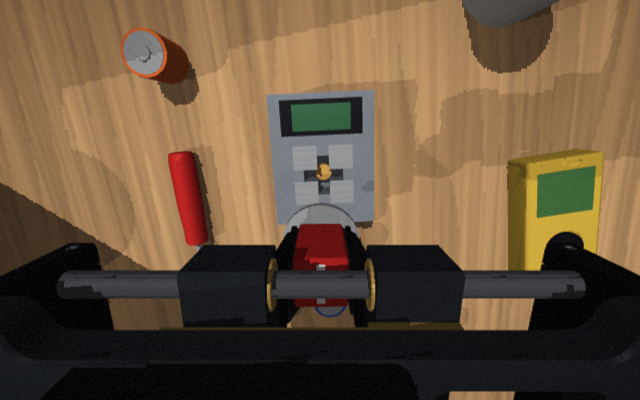

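The socket plates sit around (322,174), with the brass pin at (324,172). The gripped key is at (320,260), and its collar's front edge is near row 204.

```bash
python3 - <<'E'
from key import *
r=dict(np.load("w6.npz")); im=r["img"]; hsv=cv2.cvtColor(im,cv2.COLOR_BGR2HSV)
g=hsv[:,:,2]; print(g[150:162:4,285:362:4]); 
for th in (165,175,185,195):
    m=cv2.inRange(hsv,(0,0,th),(179,40,255))[140:210,285:362]
    k,l,s,c=cv2.connectedComponentsWithStats(m); P=[]
    for i in range(1,k):
        if s[i][4]>100: p=plane(r,c[i]+[285,140],60); P.append(p[:2]); print(th,s[i],(c[i]+[285,140]).round(1),p[:2].round(1))
    if len(P)==4: print("centre",np.mean(P,0))
# collar
for row in range(200,224,2): print(row,g[row,284:362:4],hsv[row,284:362:4,1])
print(r["pose"].round(3).tolist())
E
```

```text
[[134 136 149 150 149 151 147 150 139 134 136 151 152 151 154 151 153 135
  134 134]
 [135 137 155 154 155 160 153 158 137 136 129 154 151 154 153 151 152 137
  131 130]
 [137 136 151 154 156 154 149 152  60  48  50 143 149 150 151 156 152 136
  131 135]]
200 [129 133 132 147 148 147 150 149 147 130 128 132 148 148 149 153 152 146
 131 130] [18 25 23  5  3  9  7  5  3 22 22 25  7  2  2  3  7  3 25 24]
202 [131 130 130 148 152 147 148 149 135 117 127 131 142 146 144 144 142 142
 135 130] [27 22 20  3  3  3  3  2  4 22 20 25  4  5  5  7 13 16 21 24]
204 [129 133 129 141 146 140 131  97  78  84  77  75 113 131 130 129 135 132
 137 132] [18 25 20 11  7 11 14  8  3  9  7 10 20 19 25 22 21 25 19 31]
206 [131 128 135 135 132 118  80 117 125 125 121 114  83  93 127 131 133 126
 134 131] [21 22 25 23 21 19  6  4  2  4  6  4  6 14 22 21 27 18 23 27]
208 [128 127 132 136 119  98 122 127 128 125 129 128 127 102  90 130 131 129
 130 135] [24 22 21 26 24  8  2  4  4  2  6  4  4  8 20 24 21 26 20 30]
210 [132 131 131 131  97 149 124 132 130 128 128 128 131 128  97 110 132 131
 127 131] [23 21 27 18
[... 367 characters left out ...]
1 148 149 125 129 128 128 125 128 125 129 130 136 108 133
 129 131] [22 22  5  8  2  2  6  8  4  4 10  2  2 10  4  8 14 23 18 23]
218 [132 131 149 148 150 145 125 132 128 124 125 124 127 128 131 130 125 114
 126 133] [23 23  9  5  7  4  8  6  4  4  8  0  2  6  8  4  2 20 30 25]
220 [131 111 151 150 151 129 127 127 131 126 129 125 126 128 130 131 123  83
 132 128] [23 21  5  3  3  6  6  6  6  8  6  2  2 10  2  8  6  9 27 22]
222 [133 127 153 151 142 129 124 129 131 128 126 132 126 128 128 126 125 133
  70  62] [27  8  5  5  4  6  6  6  8  4  6  6  4  4 10  2  8  6 95 95]
[[0.995, -0.095, -0.026, 543.405], [-0.098, -0.961, -0.257, 115.927], [-0.0, 0.258, -0.966, 324.513], [0.0, 0.0, 0.0, 1.0]]
```

```bash
cat > fit.py <<'E'
from key import *
from scipy.optimize import least_squares
def sock(r,box):
    y0,y1,x0,x1=box; hsv=cv2.cvtColor(cv2.GaussianBlur(r["img"],(3,3),0),cv2.COLOR_BGR2HSV)
    m=cv2.inRange(hsv,(0,0,139),(179,14,255))[y0:y1,x0:x1]
    k,l,s,c=cv2.connectedComponentsWithStats(m); P=[]
    for i in range(1,k):
        if s[i][4]>150: p=plane(r,c[i]+[x0,y0],60)[:2]; P.append(p); print(s[i],(c[i]+[x0,y0]).round(1),p.round(1))
    P=np.array(P); print("centre",P.mean(0).round(1)); return P
def collar(r,cols,r0,r1,z):
    g=cv2.cvtColor(r["img"],cv2.COLOR_BGR2GRAY)
    Q=np.array([plane(r,(c,r0+np.argmin(g[r0:r1,c])),z)[:2] for c in cols])
    f=least_squares(lambda c:np.hypot(*(Q-c).T)-24,Q.mean(0)-[0,15],loss="soft_l1")
    return f.x,np.abs(f.fun).mean()
E
python3 - <<'E'
from fit import *
r=dict(np.load("w6.npz"))
P=sock(r,(140,203,285,362))
print(collar(r,range(298,348,2),200,216,147))
E
```

```text
[  7   5  25  26 557] [304.  157.3] [525.7  86.7]
[ 43   4  25  25 567] [340.8 155.7] [558.1  85. ]
[ 45  40  24  23 501] [341.7 191.5] [556.3  52.7]
[ 10  42  24  21 461] [306.  192.2] [524.   55.2]
centre [541.   69.9]
(array([535.9824085 ,  43.23498816]), np.float64(0.14125814153860788))
```

```bash
python3 -m crank '[[13,1.3,0,-2,15],[26.8,2.6,0,-2,15],[26.8,2.6,20,-2,15],[26.8,2.6,40,-2,15],[26.8,2.6,48,-2,15],[26.8,2.6,52,-2,15],[26.8,2.6,52,-2,15],[26.8,2.6,52,-2,15],[26.8,2.6,52,-2,15]]';  python3 - <<'E'
from fit import *
r=env.read_camera("wrist"); cv2.imwrite("pics/w7.png",r["img"]); np.savez("w7.npz",**r);s=env.state(); print(s['eef_pos'],np.degrees(s['tcp_rot']))
try: print(collar(r,range(298,348,2),190,220,s['eef_pos'][2]-55.3+29))
except Exception as e: print(e)
E
```

```text
t: 13.6
eef_pos: [541.6, 70.7, 122.1]
tcp_rot: [3.14, -0.0, 1.507]
ft_force: [0.3, -0.3, -1.9]
opening: 0.272
grip_force: 29.9
[541.56588764  70.64364204 122.08643592] [ 1.79915889e+02 -1.35350818e-03  8.63480510e+01]
(array([541.93429091,  70.13032815]), np.float64(0.676825592407322))
```

View pics/w7.png

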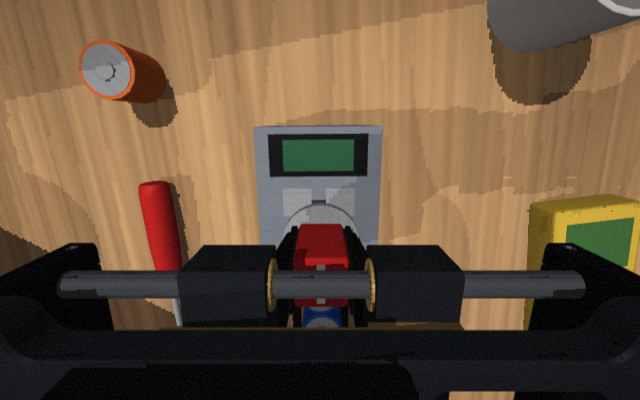

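The key is over the socket. The plates' gap is at column 318.5 and the collar's centre at about 320.5, so I shift a fraction of a millimetre and lower slowly.

```bash
python3 -m crank '[[0,-0.7,3,0,15],[0,-0.7,6,0,15],[0,-0.7,8,0,15],[0,-0.7,10,0,15],[0,-0.7,10,0,15],[0,-0.7,10,0,15]]'; python3 -m crank '[[0,0,1,0,15],[0,0,2,0,15],[0,0,3,0,15],[0,0,4,0,15],[0,0,5,0,15],[0,0,5,0,15]]'
```

```text
t: 14.15
eef_pos: [540.4, 70.7, 111.1]
tcp_rot: [-3.141, 0.0, 1.507]
ft_force: [-0.1, -0.1, -2.3]
opening: 0.271
grip_force: 29.9
t: 14.65
eef_pos: [540.3, 70.7, 106.0]
tcp_rot: [-3.141, 0.0, 1.507]
ft_force: [0.9, -0.6, -0.7]
opening: 0.275
grip_force: 29.9
```

```bash
python3 -m crank '[[0,0,2,0,15],[0,0,4,0,15],[0,0,6,0,15],[0,0,8,0,15],[0,0,10,0,15],[0,0,10,0,15]]'; python3 -m crank '[[0,0,1.5,0,15],[0,0,3,0,15],[0,0,4.5,0,15],[0,0,6,0,15],[0,0,7,0,15],[0,0,7,0,15],[0,0,7,0,15]]'
```

```text
t: 15.15
eef_pos: [540.4, 70.7, 96.0]
tcp_rot: [-3.141, 0.0, 1.507]
ft_force: [-0.8, -0.2, 2.6]
opening: 0.271
grip_force: 29.9
t: 15.73
eef_pos: [540.4, 70.7, 89.6]
tcp_rot: [3.141, 0.0, 1.507]
ft_force: [-2.6, -0.4, 8.8]
opening: 0.272
grip_force: 29.9
```

```bash
python3 -m crank '[[0,0,0.5,0,15],[0,0,1,0,15],[0,0,1.5,0,15],[0,0,1.5,0,15],[0,0,1.5,0,15],[0,0,1.5,0,15]]'; python3 - <<'E'
from fit import *
r=env.read_camera("wrist"); cv2.imwrite("pics/w8.png",r["img"]); np.savez("w8.npz",**r)
E
```

```text
t: 16.23
eef_pos: [540.4, 70.7, 89.3]
tcp_rot: [3.141, 0.0, 1.507]
ft_force: [-7.1, -0.0, 23.6]
opening: 0.273
grip_force: 29.9
```

View pics/w8.png

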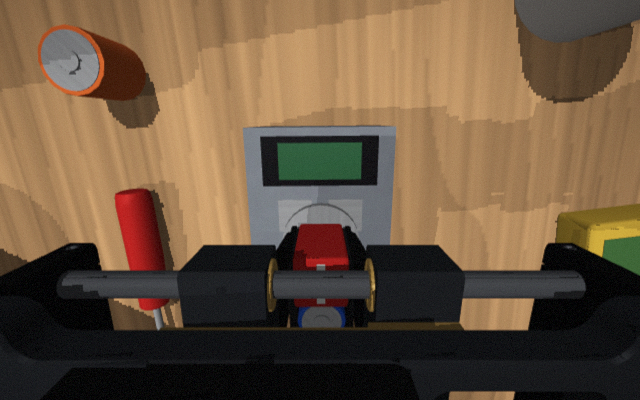

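The collar sits flush on the plates at (320,212). The height stopped at the predicted 89.3 mm and the force rose to 24 N, so the key is home. I'll check the cells in the side view mask and hand in.

```bash
python3 -m crank '[[0,0,0,0,15],[0,0,0,0,15],[0,0,0,0,15]]'; python3 - <<'E'
from h import *
r=env.read_camera("side")
for c,q in blobs(r["img"],(105,120,40),(130,255,255),30): print(c.round(),q,plane(r,c,30).round())
print(env.job_done())
E
```

```text
t: 16.53
eef_pos: [540.4, 70.7, 89.3]
tcp_rot: [3.14, 0.0, 1.507]
ft_force: [-6.8, -1.2, 22.3]
opening: 0.275
grip_force: 29.9
[537.  55.] [  459     0   179   134 13350] [  320. -1399.    30.]
[522. 193.] [ 496  158   61   69 1835] [ 121. -493.   30.]
the job is handed in; nothing more can be done
None
```

I handed the job in at about 16.6 s. All three blue cells were pushed into single file against the tester, and the key was gripped and pressed home at about 22 N. The final side view did not show the cells, so their position rests on the earlier wrist picture, and no verdict came back.

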